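# Clip the red-gated cleaning cup to the bench eye

### The arm

A 6-joint arm with a two-finger parallel gripper is mounted at the origin on the work surface. World frame = base frame: x ahead of the robot, y to its left, z up, the work surface at z = 0. Lengths are in mm, angles in rad, forces in N, time in s.
With the tool pointing down it reaches from about 250 to 775 mm from the base axis. Payload 8.9 kg.
Tool frame: the origin (TCP) lies at the very end of the fingers, on their centre line; the grasp point (between the pads) lies 19 mm behind it; z points along the fingers, y is the line along which they close (so a half turn about z gives the same grasp; the last joint's range is limited). The gripper opens to 85 mm and grips with 20 to 120 N. Pads are 22 mm wide; open, the fingers measure 114 mm over their backs; the gripper's body (76 mm by 85 mm) begins 54 mm behind the grasp point. The pads swing forward as they close: fully open they stand 13 mm farther back than shut.
Start: joints at [-1.339, 0.291, -0.153, 1.127, 0, 1.431], TCP at [190.241, -489.318, 200.005] pointing down, gripper open.
Joint ranges: [-2.52, 2.52], [-0.91, 1.74], [-1.3, 1.37], [-1.96, 2.02], [-1.52, 1.47], [-3.14, 3.14]. Speed limits (rad/s): [2.22, 2.22, 2.79, 3.14, 3.14, 3.14].

### API

Orientations are given as [roll, pitch, yaw] about the fixed x, y, z axes, in that order (R = Rz(yaw) Ry(pitch) Rx(roll)).
In Python, from rig import env, eyes, job gives the robot as it stands.
- The arm moves only by the shell command python3 -m creep 'ROWS'. ROWS is JSON, a list of rows, each an object of numbers: "rx", "ry", "rz": the turn, a rotation vector about the world's x, y, z in rad; "x", "y", "z": the shift along the world's x, y, z in cm; "fingers": the closure, from -1 (fully open) to 1 (shut). A call has exactly 5 rows; each row is the pose to reach, as a shift and turn from the pose commanded when the call began; what a row does not reach only later rows make up. A row lasts 1/10 s, in which the tool goes at most 50 mm and 8.59 degrees, less where a joint would pass 70% of its speed; a pose out of reach is approached as far as the arm can. A call with a gripper value outside its range is refused whole. The fingers move at their own pace and stop on an object; the grip force is fixed at half the most. Time passes only in rows, so rows that repeat a pose let the fingers close, or fill a call up. It gives the time, the measured TCP pose, the force, the opening and the grip force at its end, in the units of the state.
- env.state(): the state, without advancing time (a new reading comes with each control period).
- eyes.camera(name): name is "scene" or "side" or "wrist"; returns (picture, depth): 384x512x3 uint8, red, green, blue; 384x512 float32, mm along the optical axis (not along the pixel's ray), 0 where there is no reading.
- eyes.get_calibration(name): a dict with "fx", "fy", "cx", "cy" (pixels), "world_to_cam" (4x4, takes a point from world to camera coordinates); the wrist camera has in their place "mount" (4x4, takes a point from camera to tool coordinates, whose origin is the TCP and whose axes are the flange's). Camera axes: x right, y up, looking along -z (the intrinsics and any distortion apply to the point x, -y, -z); pixel columns grow to the right and rows downward; lengths in mm; the calibration is good to about 2 mm. The wrist camera is an equidistant fisheye: a pixel r from the principal point sees the ray r / f radians off the axis. A picture is of the moment at which its call begins: read the wrist's pose just before it. get_calibration takes no time and is no camera call.
- job.sign_off(): hands the job in; it is judged then, once.
The state is a dict: "t": time; "qpos": joint angles; "joint_vel": joint speeds; "joint_torque": joint torques, N m; "eef_pos": TCP position; "orientation": TCP orientation; "ft_force": force on the tool from outside, world axes, zero at the start; "moment": the same for the moment, N m; "width": finger opening in mm; "grip_force": force on a finger pad.
Only numpy, scipy, OpenCV 4.12 (cv2) and the standard library are available. Lean on these libraries where they do the work, as an engineer would, in place of code of your own. Each camera call takes 0.05 s, during which the arm holds its last target. There are 200 camera calls.

### The job

Clip the airbrush cleaning cup with the red gate onto the brass eye on the bench so that it cannot be knocked over: press its snap-hook handle against the eye's crossbar until the bar has pushed the sprung gate in and the gate has snapped shut behind it. Leave the cup standing upright on the bench, its handle roughly square to the eye's crossbar, and do not disturb the other cup, the one with the yellow gate.

Things in the scene. Friction and masses are not known exactly. Their poses are not given: they have to be found in the camera images.
- cup: Loose open steel cup, 56 mm diameter, 68 mm tall, 0.13 to 0.25 kg; grasp across its +y and -y sides. Origin: underside centre; z up. Handle along its +x is a snap hook in the x-z plane: top arm 60 mm and bottom arm 12 mm high (6 mm rods, the bottom one's nose rising to 18 mm) reach x = 74 mm; a red gate (7 mm rod) closes the end, red sleeve on the top arm. Clear depth, cup wall to gate, 42 mm.
- cup_gate (a joint): Red gate's angle in rad: 0 shut (upright), grows as its lower end is pushed towards the cup, to 1.45; springs shut by itself (1 to 3 N). Hinged at its top, 74 mm from the cup's axis, 51 mm high; 34 mm long. The eye's bar slips in under its tip at about 1.2 rad, when the bar's centre is 36 to 41 mm from the cup's axis; the bar meets the cup wall at 32 mm.
- eye: Brass eye fixed to the bench: upside-down U of 8 mm bar. Crossbar along its y, centre 33 mm high; legs at y = -32 and +32 mm (56 mm clear), 18 mm flanges 3 mm high. Origin: on the bench under the crossbar's middle; x level, square to the bar, away from the robot at yaw 0. Cup on the bench or up to 7 mm above: its bottom arm passes under the bar between the legs, its top arm above.
- spare_cup: The other cup, alike in shape, size and weight, but with a yellow gate and sleeve: to be left alone. Origin: centre of its underside, its handle along its +x.
Not all that is in view belongs to the job. What is shaped like the cup but blue or green is not meant.

How it is judged:
By the outcome, as a careful person would: the job done as asked, in the order asked, and still so for the second after the job is handed in, with the robot touching nothing.
It also fails if it takes over 38 s, if anything falls off the work surface, if the arm or the gripper's body presses on something with over 40 N, if the wrist force passes 120 N, or if a joint passes its speed limit or range.

## Working session

There is one attempt and no reset: what is moved stays moved. The work goes in short steps, Python scripts to look and compute and a shell command to move; the robot and the scene stay as the last step left them, time stands still between calls to the robot, and variables do not carry over. Pictures are saved under pics/ and viewed, at most 10 in all, crops included, and the job is handed in when it is done.

```bash
ls; mkdir -p pics
cat > h.py <<'E'
import numpy as np, cv2
from rig import env, eyes, job
def cloud(name):
    pic,d=eyes.camera(name); c=eyes.get_calibration(name)
    v,u=np.mgrid[0:384,0:512]
    P=np.stack([(u-c["cx"])/c["fx"]*d,-(v-c["cy"])/c["fy"]*d,-d,np.ones_like(d)],-1)
    W=P@np.linalg.inv(np.array(c["world_to_cam"])).T
    W[d==0]=np.nan
    return pic,W[...,:3]
E
python3 - <<'E'
from h import *
a,W=cloud("scene"); b,V=cloud("side")
np.savez("c0.npz",a=a,W=W,b=b,V=V)
cv2.imwrite("pics/a.png",cv2.resize(a,(800,600))[...,::-1]); cv2.imwrite("pics/b.png",cv2.resize(b,(800,600))[...,::-1])
c=eyes.get_calibration("scene");print(c.keys(),env.state())
E
```

```text
pics
dict_keys(['fx', 'fy', 'cx', 'cy', 'world_to_cam']) {'t': 0.1, 'qpos': array([-1.33929668e+00,  2.91210960e-01, -1.54063629e-01,  1.12669897e+00,
        2.88817508e-05,  1.43151833e+00]), 'joint_vel': array([ 0.00151526, -0.00043183,  0.00129967, -0.00168929,  0.00149114,
       -0.00054485]), 'joint_torque': array([ 1.27935804e-03, -5.37978137e+01,  3.31918609e+01,  9.31421964e-03,
       -2.79156338e-04,  1.20342844e-05]), 'eef_pos': array([ 190.15198657, -488.8876369 ,  199.49173211]), 'orientation': array([-3.14043083e+00, -1.92034843e-04,  3.70777512e-01]), 'ft_force': array([0.43705964, 0.38725078, 0.08382514]), 'moment': array([ 0.02423724, -0.00400852, -0.02320122]), 'grip_force': 0.0, 'width': 85.4207727864273}
```

View pics/a.png

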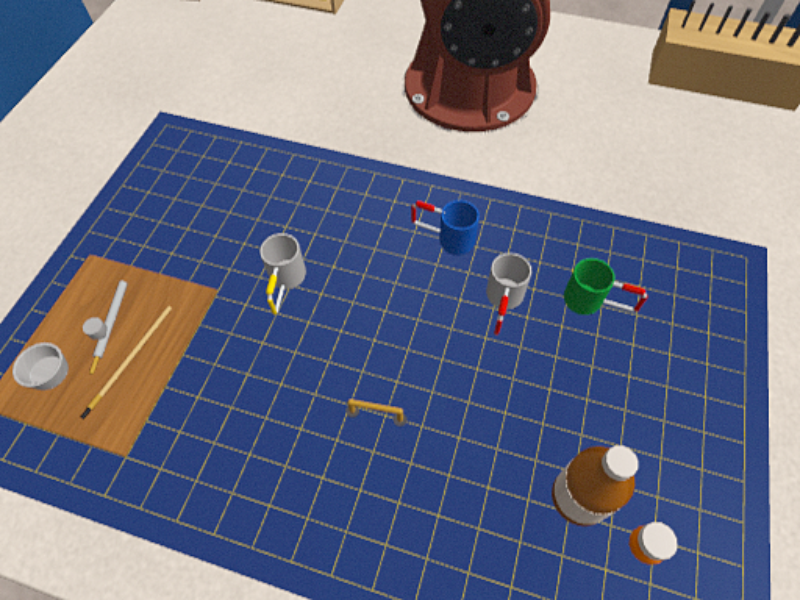

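View pics/b.png

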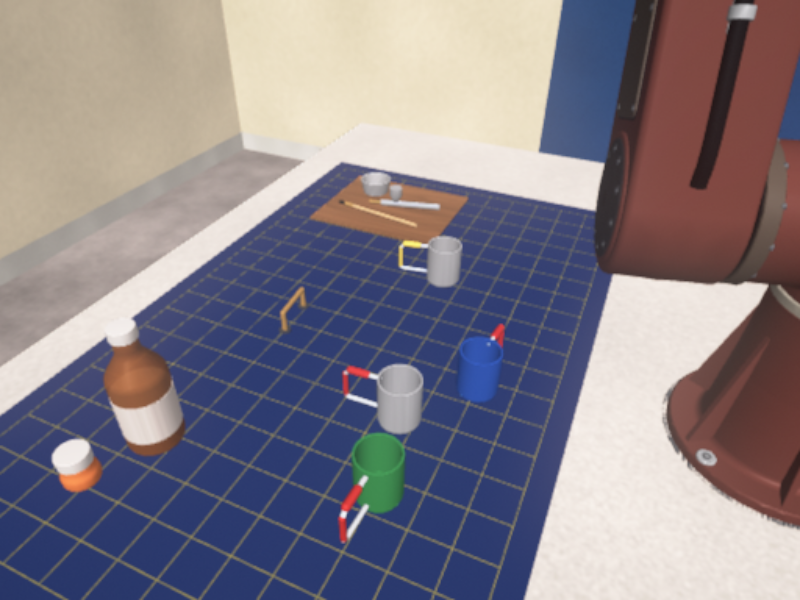

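The scene picture (800x600) shows the red-gate steel cup at (510,280), its handle pointing to (500,330). The brass eye runs from (350,405) to (403,415), and the yellow-gate cup is at (283,262). The blue cup (460,228) and the green cup (590,285) stand close to the target cup.

```bash
cat > m.py <<'E'
from h import *
from scipy.optimize import least_squares
def circ(p,r=28):
    f=lambda q:np.hypot(*(p-q).T)-r
    s=least_squares(f,p.mean(0),loss='soft_l1'); return s.x, np.abs(s.fun).mean()
def comp(W,mask,seed,R):
    return mask&(np.hypot(W[...,0]-seed[0],W[...,1]-seed[1])<R)
E
python3 - <<'E'
from m import *
z=np.load("c0.npz")
for pic,W,seeds in ((z["a"],z["W"],dict(cup=(326,179),eye=(240,261),blue=(294,146),green=(378,183),spare=(181,168))),(z["b"],z["V"],{})):
    hsv=cv2.cvtColor(pic,cv2.COLOR_RGB2HSV); H,S,Vv=[hsv[...,i].astype(int) for i in range(3)]
    if seeds: S0={k:W[v-4:v+5,u-4:u+5].reshape(-1,3) for k,(u,v) in seeds.items()}; S0={k:np.nanmedian(p,0) for k,p in S0.items()}
    print({k:v.round() for k,v in S0.items()})
    for k in ("cup","blue","green","spare"):
        near=np.hypot(W[...,0]-S0[k][0],W[...,1]-S0[k][1])<60
        rim=near&(W[...,2]>64)&(W[...,2]<75)
        if k in("cup","spare"): rim&=(S<60)
        p=W[rim]; c,e=circ(p[:,:2]); print(k,len(p),c.round(1),e.round(2),p[:,2].max().round(1))
        hd=(np.hypot(W[...,0]-c[0],W[...,1]-c[1])<95)&(W[...,2]>20)&(W[...,2]<70)&(S>150)&((H<6)|(H>172) if k!="spare" else (H>22)&(H<32))
        q=W[hd]; 
        if len(q):
            m=np.median(q,0)[:2]-c; print("  handle",len(q),q.mean(0).round(1),"yaw",np.arctan2(m[1],m[0]).round(3),q.min(0).round(),q.max(0).round())
    br=(H>10)&(H<24)&(S>110)&(W[...,2]>26)&(W[...,2]<42)&(np.hypot(W[...,0]-S0["eye"][0],W[...,1]-S0["eye"][1])<70)
    p=W[br]; c=p.mean(0); u,s,vt=np.linalg.svd(p[:,:2]-c[:2]); d=vt[0]*np.sign(vt[0][1]); t=(p[:,:2]-c[:2])@d
    print("eye",len(p),c.round(1),"yaw",np.arctan2(-d[0],d[1]).round(3),t.min(),t.max(),"mid",(c[:2]+d*(t.min()+t.max())/2).round(1))
E
```

```text
{'cup': array([410., 164.,  12.]), 'eye': array([663.,  38.,   3.]), 'blue': array([382.,  73.,  56.]), 'green': array([388., 278.,  17.]), 'spare': array([ 509., -153.,   52.])}
cup 139 [433.9 161.9] 1.74 71.0
  handle 79 [495.4 163.4  56.7] yaw 0.024 [473. 158.  20.] [511. 168.  67.]
blue 117 [361.5  69.7] 2.59 71.3
  handle 57 [355.7  10.1  55.9] yaw -1.661 [350.  -4.  22.] [360.  29.  68.]
green 160 [409.9 273.4] 4.45 70.5
  handle 73 [414.1 333.2  55.5] yaw 1.497 [409. 312.  20.] [419. 348.  67.]
spare 126 [ 495.5 -159.1] 1.79 69.9
  handle 77 [ 554.9 -147.4   56. ] yaw 0.205 [ 521. -169.   21.] [ 571. -142.   67.]
eye 130 [665.4  39.5  36.3] yaw 0.114 -33.9142824094309 35.91245349371445 mid [665.3  40.5]
{'cup': array([410., 164.,  12.]), 'eye': array([663.,  38.,   3.]), 'blue': array([382.,  73.,  56.]), 'green': array([388., 278.,  17.]), 'spare': array([ 509., -153.,   52.])}
cup 210 [430.8 162.1] 1.93 72.3
  handle 93 [491.7 166.   54.7] yaw 0.067 [472. 162.  22.] [507. 169.  68.]
blue 193 [357.7  69.7] 2.85 71.3
  handle 60 [350.4  11.5  55.4] yaw -1.703 [347.  -4.  29.] [356.  29.  68.]
green 364 [406.6 274.2] 5.57 72.1
  handle 152 [408.6 336.1  56.7] yaw 1.54 [404. 315.  20.] [413. 350.  68.]
spare 112 [ 492.2 -159.2] 1.83 71.2
eye 59 [659.7  47.1  36.4] yaw 0.096 -37.62660692409178 28.243138886263925 mid [660.2  42.4]
```

```bash
python3 -m creep '[{"x":1.6,"y":4.3,"rz":-0.02},{"x":3.2,"y":8.6,"rz":-0.05},{"x":4.8,"y":12.9,"rz":-0.08},{"x":6.4,"y":17.3,"rz":-0.1},{"x":8.0,"y":21.7,"rz":-0.11}]'
python3 -m creep '[{"x":1.6,"y":4.3,"rz":-0.02},{"x":3.2,"y":8.6,"rz":-0.05},{"x":4.8,"y":12.9,"rz":-0.08},{"x":6.4,"y":17.3,"rz":-0.1},{"x":8.0,"y":21.7,"rz":-0.11}]'
python3 -m creep '[{"x":1.6,"y":4.3,"rz":-0.02},{"x":3.2,"y":8.6,"rz":-0.05},{"x":4.8,"y":12.9,"rz":-0.08},{"x":6.4,"y":17.3,"rz":-0.1},{"x":8.2,"y":21.7,"rz":-0.11}]'
```

```text
validation failed for argument at $[0]...
validation failed for argument at $[0]...
validation failed for argument at $[0]...
```

```bash
python3 -m creep '[{"x":1.6,"y":4.3,"z":0,"rx":0,"ry":0,"rz":-0.02,"fingers":-1},{"x":3.2,"y":8.6,"z":0,"rx":0,"ry":0,"rz":-0.05,"fingers":-1},{"x":4.8,"y":12.9,"z":0,"rx":0,"ry":0,"rz":-0.08,"fingers":-1},{"x":6.4,"y":17.3,"z":0,"rx":0,"ry":0,"rz":-0.1,"fingers":-1},{"x":8.0,"y":21.7,"z":0,"rx":0,"ry":0,"rz":-0.11,"fingers":-1}]'
```

```text
t: 0.6
eef_pos: [270.3, -270.5, 199.8]
orientation: [-3.141, -0.0, 0.259]
ft_force: [2.2, -0.1, -0.2]
width: 85.4
grip_force: 0.0
```

```bash
python3 -m creep '[{"x":1.6,"y":4.3,"z":0,"rx":0,"ry":0,"rz":-0.02,"fingers":-1},{"x":3.2,"y":8.6,"z":0,"rx":0,"ry":0,"rz":-0.05,"fingers":-1},{"x":4.8,"y":12.9,"z":0,"rx":0,"ry":0,"rz":-0.08,"fingers":-1},{"x":6.4,"y":17.3,"z":0,"rx":0,"ry":0,"rz":-0.1,"fingers":-1},{"x":8.0,"y":21.7,"z":0,"rx":0,"ry":0,"rz":-0.11,"fingers":-1}]'
python3 -m creep '[{"x":1.6,"y":4.3,"z":0,"rx":0,"ry":0,"rz":-0.02,"fingers":-1},{"x":3.2,"y":8.6,"z":0,"rx":0,"ry":0,"rz":-0.05,"fingers":-1},{"x":4.8,"y":12.9,"z":0,"rx":0,"ry":0,"rz":-0.08,"fingers":-1},{"x":6.5,"y":17.3,"z":0,"rx":0,"ry":0,"rz":-0.1,"fingers":-1},{"x":8.2,"y":21.7,"z":0,"rx":0,"ry":0,"rz":-0.11,"fingers":-1}]'
python3 - <<'E'
from h import *
s=env.state(); p,d=eyes.camera("wrist"); c=eyes.get_calibration("wrist")
np.savez("w1.npz",p=p,d=d,pos=s["eef_pos"],o=s["orientation"],mount=c["mount"],k=[c["fx"],c["fy"],c["cx"],c["cy"]])
print(s["eef_pos"],s["orientation"],s["qpos"].round(2)); print(np.round(c["mount"],2))
cv2.imwrite("pics/w1.png",p[...,::-1])
E
```

```text
t: 1.1
eef_pos: [350.4, -53.5, 200.1]
orientation: [3.141, -0.0, 0.15]
ft_force: [1.1, -1.0, -0.4]
width: 85.3
grip_force: 0.0
t: 1.6
eef_pos: [432.5, 122.4, 199.8]
orientation: [-3.111, 0.001, 0.091]
ft_force: [0.3, -1.0, 0.2]
width: 85.4
grip_force: 0.0
[432.51408176 122.39616723 199.79508339] [-3.11102189e+00  8.92349430e-04  9.06641421e-02] [ 0.09  0.14 -0.34  1.08  0.03  3.14]
[[  -0.      0.95    0.32   82.74]
 [   1.      0.      0.      0.48]
 [   0.      0.32   -0.95 -174.19]
 [   0.      0.      0.      1.  ]]
```

View pics/w1.png

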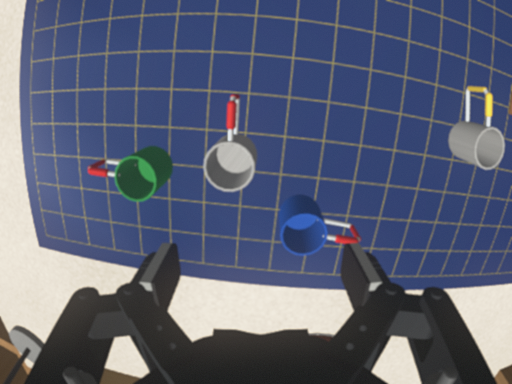

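The wrist picture (512x384) shows the red-gate cup at (231,163) with its handle up to (234,98). The green cup is at (142,175) and the blue at (303,225). Joint 6 is at its limit, so I need the half-turned grasp. I'll turn the tool +π about z and refine the cup from this picture.

```bash
cat >> m.py <<'E'
from scipy.spatial.transform import Rotation as Ro
def wcloud(p,d,pos,o,mount,k):
    fx,fy,cx,cy=k; v,u=np.mgrid[0:384,0:512]; a=(u-cx)/fx; b=(v-cy)/fy; th=np.hypot(a,b)+1e-9
    t=np.tan(th)/th*d
    C=np.stack([a*t,-b*t,-d,np.ones_like(d)],-1)@np.array(mount).T
    W=C[...,:3]@Ro.from_euler('xyz',o).as_matrix().T+pos
    W[(d==0)|(th>1.4)]=np.nan
    return W
E
python3 - <<'E'
from m import *
z=np.load("w1.npz"); W=wcloud(**{k:z[k] for k in z}); p=z["p"]
hsv=cv2.cvtColor(p,cv2.COLOR_RGB2HSV); H,S,_=[hsv[...,i].astype(int) for i in range(3)]
print("bench z",np.nanmedian(W[100:130,300:400,2]))
rim=(np.hypot(W[...,0]-432,W[...,1]-162)<50)&(W[...,2]>62)&(S<70); q=W[rim]; c,e=circ(q[:,:2]); print(len(q),c,e,q[:,2].max())
hd=(np.hypot(W[...,0]-c[0],W[...,1]-c[1])<95)&(W[...,2]>20)&(S>150)&((H<6)|(H>172)); q=W[hd]; m=np.median(q,0)[:2]-c; print("handle",len(q),q.mean(0),np.arctan2(m[1],m[0]))
f=cv2.fitLine(q[:,:2].astype(np.float32),cv2.DIST_L2,0,.01,.01).ravel();print("line yaw",np.arctan(f[1]/f[0]))
E
python3 -m creep '[{"x":0,"y":0,"z":0,"rx":0,"ry":0,"rz":0.14,"fingers":-1},{"x":0,"y":0,"z":0,"rx":0,"ry":0,"rz":0.28,"fingers":-1},{"x":0,"y":0,"z":0,"rx":0,"ry":0,"rz":0.42,"fingers":-1},{"x":0,"y":0,"z":0,"rx":0,"ry":0,"rz":0.56,"fingers":-1},{"x":0,"y":0,"z":0,"rx":0,"ry":0,"rz":0.7,"fingers":-1}]'
python3 -m creep '[{"x":0,"y":1,"z":0,"rx":0,"ry":0,"rz":0.14,"fingers":-1},{"x":0,"y":2,"z":0,"rx":0,"ry":0,"rz":0.28,"fingers":-1},{"x":0,"y":3,"z":0,"rx":0,"ry":0,"rz":0.42,"fingers":-1},{"x":0,"y":4,"z":0,"rx":0,"ry":0,"rz":0.56,"fingers":-1},{"x":0,"y":4,"z":0,"rx":0,"ry":0,"rz":0.7,"fingers":-1}]'
python3 -m creep '[{"x":0,"y":0,"z":0,"rx":0,"ry":0,"rz":0.14,"fingers":-1},{"x":0,"y":0,"z":0,"rx":0,"ry":0,"rz":0.28,"fingers":-1},{"x":0,"y":0,"z":0,"rx":0,"ry":0,"rz":0.42,"fingers":-1},{"x":0,"y":0,"z":0,"rx":0,"ry":0,"rz":0.56,"fingers":-1},{"x":0,"y":0,"z":0,"rx":0,"ry":0,"rz":0.7,"fingers":-1}]'
python3 -m creep '[{"x":0,"y":0,"z":0,"rx":0,"ry":0,"rz":0.14,"fingers":-1},{"x":0,"y":0,"z":0,"rx":0,"ry":0,"rz":0.28,"fingers":-1},{"x":0,"y":0,"z":0,"rx":0,"ry":0,"rz":0.42,"fingers":-1},{"x":0,"y":0,"z":0,"rx":0,"ry":0,"rz":0.56,"fingers":-1},{"x":0,"y":0,"z":0,"rx":0,"ry":0,"rz":0.7,"fingers":-1}]'
```

```text
bench z 0.886967864626854
17957 [423.28264581 149.52200585] 6.027344540648456 344.2470401872596
handle 195 [486.41209499 159.95255901  69.04087023] 0.19249639286933012
line yaw 1.0024747
t: 2.15
eef_pos: [432.1, 119.2, 199.8]
orientation: [-3.112, 0.001, 0.789]
ft_force: [-0.3, 0.2, -0.3]
width: 85.2
grip_force: 0.0
t: 2.65
eef_pos: [432.1, 160.0, 199.8]
orientation: [-3.111, 0.001, 1.49]
ft_force: [0.9, -0.6, 0.4]
width: 85.1
grip_force: 0.0
t: 3.15
eef_pos: [432.1, 159.2, 199.8]
orientation: [-3.111, 0.0, 2.189]
ft_force: [-0.4, -0.3, 0.3]
width: 85.3
grip_force: 0.0
t: 3.65
eef_pos: [432.1, 159.2, 199.8]
orientation: [-3.112, 0.0, 2.889]
ft_force: [-0.4, 0.2, -0.5]
width: 85.5
grip_force: 0.0
```

Run:
```python
from m import *
z=np.load("w1.npz"); W=wcloud(**{k:z[k] for k in z}); p=z["p"]; W[215:]=np.nan
hsv=cv2.cvtColor(p,cv2.COLOR_RGB2HSV); H,S,_=[hsv[...,i].astype(int) for i in range(3)]
rim=(np.hypot(W[...,0]-432,W[...,1]-162)<50)&(W[...,2]>62)&(W[...,2]<74)&(S<70); q=W[rim]; c,e=circ(q[:,:2]); print(len(q),c,e,q[:,2].max())
hd=(np.hypot(W[...,0]-c[0],W[...,1]-c[1])<95)&(W[...,2]>20)&(W[...,2]<70)&(S>150)&((H<6)|(H>172)); q=W[hd]; m=np.median(q,0)[:2]-c; print("handle",len(q),q.mean(0),np.arctan2(m[1],m[0]))
s=env.state(); r=Ro.from_euler('xyz',[np.pi,0,0.045+np.pi])*Ro.from_euler('xyz',s["orientation"]).inv(); print(r.as_rotvec(), s["qpos"])
```

```text
593 [433.22371409 159.94104171] 2.221820567371958 70.07099564653575
handle 190 [487.43700651 162.10101068  64.37774138] 0.03900074435159341
[ 0.02997509 -0.00310968  0.29777461] [ 0.21484812  0.18339966 -0.29637705  1.10454347 -0.02680735  0.46782644]
```

```bash
python3 -m creep '[{"x":0,"y":0.1,"z":-2,"rx":0.03,"ry":0,"rz":0.1,"fingers":-1},{"x":0,"y":0.1,"z":-5,"rx":0.03,"ry":0,"rz":0.2,"fingers":-1},{"x":0,"y":0.1,"z":-7,"rx":0.03,"ry":0,"rz":0.298,"fingers":-1},{"x":0,"y":0.1,"z":-9,"rx":0.03,"ry":-0.003,"rz":0.298,"fingers":-1},{"x":0,"y":0.1,"z":-10,"rx":0.03,"ry":-0.003,"rz":0.298,"fingers":-1}]'
python3 -m creep '[{"x":0,"y":0,"z":-2,"rx":0,"ry":0,"rz":0,"fingers":-1},{"x":0,"y":0,"z":-4,"rx":0,"ry":0,"rz":0,"fingers":-1},{"x":0,"y":0,"z":-6,"rx":0,"ry":0,"rz":0,"fingers":-1},{"x":0,"y":0,"z":-7.3,"rx":0,"ry":0,"rz":0,"fingers":-1},{"x":0,"y":0,"z":-7.3,"rx":0,"ry":0,"rz":0,"fingers":-1}]'
```

```text
t: 4.15
eef_pos: [431.1, 160.0, 98.4]
orientation: [-3.142, -0.002, -3.102]
ft_force: [-0.1, 0.2, -0.4]
width: 85.4
grip_force: 0.0
t: 4.65
eef_pos: [431.2, 160.1, 25.9]
orientation: [-3.142, -0.002, -3.102]
ft_force: [0.0, -0.9, 0.1]
width: 85.7
grip_force: 0.0
```

Close, and check.

```bash
python3 -m creep '[{"x":0,"y":0,"z":0,"rx":0,"ry":0,"rz":0,"fingers":0},{"x":0,"y":0,"z":0,"rx":0,"ry":0,"rz":0,"fingers":1},{"x":0,"y":0,"z":0,"rx":0,"ry":0,"rz":0,"fingers":1},{"x":0,"y":0,"z":0,"rx":0,"ry":0,"rz":0,"fingers":1},{"x":0,"y":0,"z":0,"rx":0,"ry":0,"rz":0,"fingers":1}]'
python3 -m creep '[{"x":0,"y":0,"z":0,"rx":0,"ry":0,"rz":0,"fingers":1},{"x":0,"y":0,"z":0,"rx":0,"ry":0,"rz":0,"fingers":1},{"x":0,"y":0,"z":0,"rx":0,"ry":0,"rz":0,"fingers":1},{"x":0,"y":0,"z":0,"rx":0,"ry":0,"rz":0,"fingers":1},{"x":0,"y":0,"z":0,"rx":0,"ry":0,"rz":0,"fingers":1}]'
```

```text
t: 5.15
eef_pos: [433.4, 160.6, 28.9]
orientation: [3.141, 0.003, -3.102]
ft_force: [-4.2, -1.3, 16.6]
width: 52.6
grip_force: 59.3
t: 5.65
eef_pos: [433.3, 160.6, 28.9]
orientation: [3.141, 0.003, -3.102]
ft_force: [-4.5, -2.0, 16.7]
width: 52.5
grip_force: 59.4
```

```bash
python3 -m creep '[{"x":0,"y":0,"z":0.7,"rx":0,"ry":0,"rz":0,"fingers":1},{"x":0.5,"y":-0.5,"z":2,"rx":0,"ry":0,"rz":0,"fingers":1},{"x":2,"y":-2,"z":3,"rx":0,"ry":0,"rz":0,"fingers":1},{"x":4.0,"y":-4.2,"z":3,"rx":0,"ry":0,"rz":0.03,"fingers":1},{"x":6.0,"y":-6.5,"z":3,"rx":0,"ry":0,"rz":0.06,"fingers":1}]'
python3 -m creep '[{"x":2,"y":-2.2,"z":0,"rx":0,"ry":0,"rz":0,"fingers":1},{"x":4,"y":-4.4,"z":0,"rx":0,"ry":0,"rz":0,"fingers":1},{"x":5.5,"y":-6,"z":0,"rx":0,"ry":0,"rz":0,"fingers":1},{"x":6,"y":-6.6,"z":0,"rx":0,"ry":0,"rz":0,"fingers":1},{"x":6,"y":-6.6,"z":0,"rx":0,"ry":0,"rz":0,"fingers":1}]'
cat > look.py <<'E'
from m import *
import sys
tag=sys.argv[1]; s=env.state(); out=[]
for n in ("scene","side"):
    pic,W=cloud(n); np.savez(f"{tag}_{n}.npz",p=pic,W=W)
    hsv=cv2.cvtColor(pic,cv2.COLOR_RGB2HSV); H,S,_=[hsv[...,i].astype(int) for i in range(3)]
    c=s["eef_pos"][:2]
    hd=(np.hypot(W[...,0]-c[0],W[...,1]-c[1])<105)&(W[...,2]>15)&(W[...,2]<120)&(S>150)&((H<6)|(H>172)); q=W[hd]; m=np.median(q,0)[:2]-c
    f=cv2.fitLine(q[:,:2].astype(np.float32),cv2.DIST_HUBER,0,.01,.01).ravel()
    print(n,len(q),"range",q.min(0).round(1),q.max(0).round(1),"yaw",np.arctan2(m[1],m[0]).round(3),"line",np.arctan(f[1]/f[0]).round(3))
    br=(H>10)&(H<24)&(S>110)&(W[...,2]>27)&(W[...,2]<42)&(np.hypot(W[...,0]-663,W[...,1]-41)<50); q=W[br]
    if len(q):
        f=cv2.fitLine(q[:,:2].astype(np.float32),cv2.DIST_HUBER,0,.01,.01).ravel(); print(" eye",len(q),q.mean(0).round(1),q.min(0).round(1),q.max(0).round(1),"yaw",np.arctan(-f[0]/f[1]).round(3))
    u0,v0=(150,170) if n=="scene" else (120,150)
    out.append(cv2.resize(pic[v0:v0+150,u0:u0+200],(400,300),interpolation=cv2.INTER_CUBIC))
cv2.imwrite(f"pics/{tag}.png",np.hstack(out)[...,::-1])
print(s["eef_pos"].round(1),s["orientation"].round(3),s["width"])
E
python3 look.py l1
```

```text
t: 6.15
eef_pos: [493.6, 95.0, 58.2]
orientation: [3.141, 0.002, -3.04]
ft_force: [-0.3, 0.7, -2.3]
width: 51.9
grip_force: 63.0
t: 6.65
eef_pos: [552.8, 28.9, 57.3]
orientation: [3.141, 0.001, -3.043]
ft_force: [0.1, -0.3, -1.5]
width: 52.3
grip_force: 63.1
scene 91 range [579.7  29.7  45.8] [629.9  40.1  93.5] yaw 0.122 line 0.124
 eye 131 [665.4  39.7  36.3] [658.4   6.2  27.6] [672.2  75.1  39.9] yaw 0.119
side 69 range [591.5  33.9  46.6] [625.1  41.3  94.1] yaw 0.17 line 0.03
 eye 58 [660.1  45.   37.1] [654.9   9.6  29.6] [666.2  74.7  41.1] yaw 0.091
[552.8  28.9  57.3] [ 3.141e+00  1.000e-03 -3.043e+00] 52.29038412458607
```

View pics/l1.png

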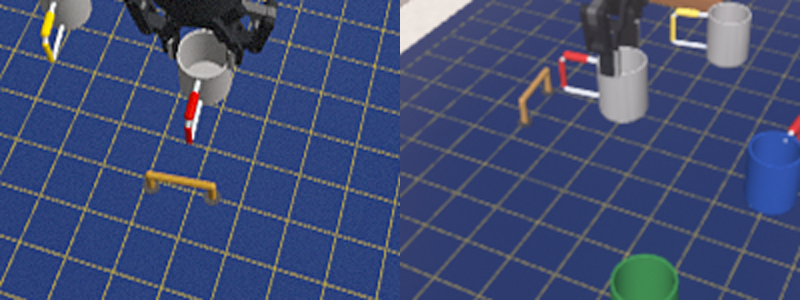

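The left half shows the cup hanging level with its handle pointing at the middle of the eye (gate at (190,140), bar (150,180)-(213,195)). The right half shows the same from the side. I'll lower it to a few mm above the bench and start the push.

```bash
python3 -m creep '[{"x":0,"y":0,"z":-1,"rx":0,"ry":0,"rz":0,"fingers":1},{"x":0,"y":0,"z":-2,"rx":0,"ry":0,"rz":0,"fingers":1},{"x":0,"y":0,"z":-2.5,"rx":0,"ry":0,"rz":0,"fingers":1},{"x":0.5,"y":0.05,"z":-2.5,"rx":0,"ry":0,"rz":0,"fingers":1},{"x":1,"y":0.1,"z":-2.5,"rx":0,"ry":0,"rz":0,"fingers":1}]'
python3 -m creep '[{"x":0.8,"y":0.08,"z":0,"rx":0,"ry":0,"rz":0,"fingers":1},{"x":1.6,"y":0.16,"z":0,"rx":0,"ry":0,"rz":0,"fingers":1},{"x":2.4,"y":0.25,"z":0,"rx":0,"ry":0,"rz":0,"fingers":1},{"x":3.2,"y":0.33,"z":0,"rx":0,"ry":0,"rz":0,"fingers":1},{"x":4,"y":0.4,"z":0,"rx":0,"ry":0,"rz":0,"fingers":1}]'
python3 -m creep '[{"x":0.3,"y":0.03,"z":0,"rx":0,"ry":0,"rz":0,"fingers":1},{"x":0.6,"y":0.06,"z":0,"rx":0,"ry":0,"rz":0,"fingers":1},{"x":0.9,"y":0.09,"z":0,"rx":0,"ry":0,"rz":0,"fingers":1},{"x":1.2,"y":0.12,"z":0,"rx":0,"ry":0,"rz":0,"fingers":1},{"x":1.5,"y":0.15,"z":0,"rx":0,"ry":0,"rz":0,"fingers":1}]'
python3 look.py l2
```

```text
t: 7.25
eef_pos: [562.7, 30.6, 31.9]
orientation: [3.141, 0.0, -3.041]
ft_force: [0.2, -0.9, -2.2]
width: 52.4
grip_force: 63.1
t: 7.75
eef_pos: [602.3, 34.4, 31.8]
orientation: [3.141, -0.001, -3.042]
ft_force: [-3.9, -0.6, -0.9]
width: 52.4
grip_force: 63.2
t: 8.25
eef_pos: [617.7, 36.0, 32.2]
orientation: [3.141, 0.001, -3.042]
ft_force: [-1.9, -1.0, -1.0]
width: 52.4
grip_force: 63.3
scene 77 range [657.1  37.1  42.3] [692.7  47.6  68.9] yaw 0.131 line 0.074
 eye 112 [665.3  40.2  36.1] [658.2   5.6  27.8] [672.5  75.1  41.5] yaw 0.114
side 72 range [656.   40.3  37.6] [684.4  47.5  70.4] yaw 0.16 line 0.065
 eye 38 [659.   55.5  36.8] [655.   20.7  27.2] [664.7  75.4  40.9] yaw 0.105
[617.7  36.   32.2] [ 3.141e+00  1.000e-03 -3.042e+00] 52.38897985718256
```

View pics/l2.png

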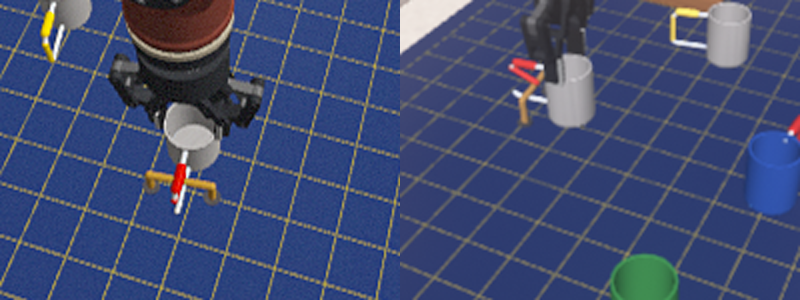

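The bar has pushed the gate well in (side half: gate at about (528,75) lies nearly flat against the bar). I'll keep pushing in small steps and watch for wall contact.

```bash
python3 -m creep '[{"x":0.15,"y":0.015,"z":0,"rx":0,"ry":0,"rz":0,"fingers":1},{"x":0.3,"y":0.03,"z":0,"rx":0,"ry":0,"rz":0,"fingers":1},{"x":0.5,"y":0.05,"z":0,"rx":0,"ry":0,"rz":0,"fingers":1},{"x":0.7,"y":0.07,"z":0,"rx":0,"ry":0,"rz":0,"fingers":1},{"x":0.8,"y":0.08,"z":0,"rx":0,"ry":0,"rz":0,"fingers":1}]'
python3 look.py l3
```

```text
t: 8.85
eef_pos: [626.1, 36.8, 32.1]
orientation: [3.141, 0.001, -3.042]
ft_force: [0.1, -0.2, -2.1]
width: 52.3
grip_force: 63.1
scene 85 range [664.8  38.2  26.4] [703.2  48.   70.1] yaw 0.126 line 0.1
 eye 109 [665.4  40.2  36.3] [658.3   5.6  27.2] [672.6  75.   40.8] yaw 0.102
side 62 range [664.9  42.   21.2] [699.2  48.9  70.3] yaw 0.156 line 0.04
 eye 36 [658.8  59.2  36.7] [655.2  34.6  27.3] [663.3  74.9  40.4] yaw 0.096
[626.1  36.8  32.1] [ 3.141e+00  1.000e-03 -3.042e+00] 52.27573513345421
```

View pics/l3.png

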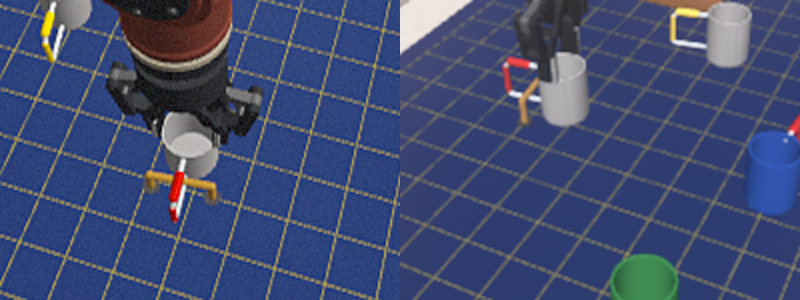

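The side half shows the gate upright again at (507,80) beyond the bar, so it's latched. I'll back off to centre the bar in the hook, then lower the cup to the bench.

```bash
python3 -m creep '[{"x":-0.3,"y":-0.03,"z":0,"rx":0,"ry":0,"rz":0,"fingers":1},{"x":-0.6,"y":-0.06,"z":0,"rx":0,"ry":0,"rz":0,"fingers":1},{"x":-0.9,"y":-0.1,"z":-0.1,"rx":0,"ry":0,"rz":0,"fingers":1},{"x":-0.9,"y":-0.1,"z":-0.2,"rx":0,"ry":0,"rz":0,"fingers":1},{"x":-0.9,"y":-0.1,"z":-0.3,"rx":0,"ry":0,"rz":0,"fingers":1}]'
```

```text
t: 9.45
eef_pos: [616.2, 35.7, 29.4]
orientation: [3.141, 0.0, -3.042]
ft_force: [-4.6, 0.3, 12.0]
width: 52.6
grip_force: 64.7
```

```bash
python3 -m creep '[{"x":0,"y":0,"z":0.05,"rx":0,"ry":0,"rz":0,"fingers":0.2},{"x":0,"y":0,"z":0.05,"rx":0,"ry":0,"rz":0,"fingers":-0.5},{"x":0,"y":0,"z":0.05,"rx":0,"ry":0,"rz":0,"fingers":-1},{"x":0,"y":0,"z":0.05,"rx":0,"ry":0,"rz":0,"fingers":-1},{"x":0,"y":0,"z":0.05,"rx":0,"ry":0,"rz":0,"fingers":-1}]'
python3 -m creep '[{"x":0,"y":0,"z":0,"rx":0,"ry":0,"rz":0,"fingers":-1},{"x":0,"y":0,"z":1,"rx":0,"ry":0,"rz":0,"fingers":-1},{"x":0,"y":0,"z":3,"rx":0,"ry":0,"rz":0,"fingers":-1},{"x":0,"y":0,"z":6,"rx":0,"ry":0,"rz":0,"fingers":-1},{"x":0,"y":0,"z":9,"rx":0,"ry":0,"rz":0,"fingers":-1}]'
python3 -m creep '[{"x":-1,"y":0,"z":3,"rx":0,"ry":0,"rz":0,"fingers":-1},{"x":-4,"y":0,"z":6,"rx":0,"ry":0,"rz":0,"fingers":-1},{"x":-8,"y":0,"z":8,"rx":0,"ry":0,"rz":0,"fingers":-1},{"x":-10,"y":0,"z":8,"rx":0,"ry":0,"rz":0,"fingers":-1},{"x":-10,"y":0,"z":8,"rx":0,"ry":0,"rz":0,"fingers":-1}]'
sed -i 's/c=s\["eef_pos"\]\[:2\]/c=np.array([617,36.])/' look.py; python3 look.py l4
```

```text
t: 9.95
eef_pos: [616.5, 35.8, 29.5]
orientation: [3.141, 0.0, -3.042]
ft_force: [0.2, -0.1, 0.7]
width: 85.4
grip_force: 0.0
t: 10.45
eef_pos: [616.2, 35.8, 121.1]
orientation: [3.141, 0.0, -3.042]
ft_force: [0.6, 1.1, 0.2]
width: 85.4
grip_force: 0.0
t: 10.95
eef_pos: [514.7, 35.9, 201.4]
orientation: [3.141, 0.002, -3.042]
ft_force: [0.3, 0.6, 0.4]
width: 85.7
grip_force: 0.0
scene 85 range [655.7  36.8  23. ] [692.5  47.   67.1] yaw 0.116 line 0.124
 eye 112 [665.4  39.7  36.1] [658.1   5.2  27.1] [672.4  75.2  39.6] yaw 0.11
side 61 range [654.6  40.8  16.5] [690.   48.   68.3] yaw 0.153 line 0.079
 eye 45 [659.2  53.1  36.8] [654.9  23.4  27. ] [663.7  74.1  40.1] yaw 0.08
[514.7  35.9 201.4] [ 3.141e+00  2.000e-03 -3.042e+00] 85.74915453110684
```

View pics/l4.png

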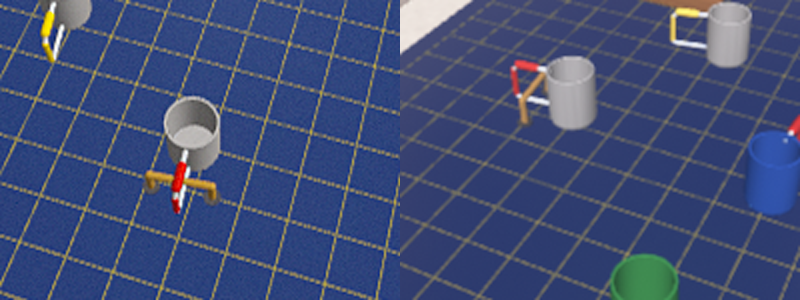

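The cup stands upright with its handle square to the bar, and the gate at (515,80) in the side half is shut beyond the bar. The yellow-gate cup hasn't moved. I'm handing it in.

```bash
python3 -c "
from rig import job
print(job.sign_off())"
```

```text
the job is handed in; nothing more can be done
None
```

The red-gate cup is clipped onto the brass eye with its gate snapped shut behind the crossbar; it stands upright on the bench, handle square to the bar, the yellow-gate cup was not disturbed, and I handed the job in at about 11 s.

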